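# Empty the gel casting tray and hold it against the sprung gate of its stand

### The job

The amber gel casting tray has come back with the stand's three black thumb nuts lying in it: tip the tray to slide the nuts off into the white bowl, where your colleague will take them from. Then set the empty tray level on the white floor of the casting stand, between the blue side guides and between the locking bar and the sprung gate, and press its end against the gate with a steady force of about 10 N, which pushes the gate back about half of its 8 mm travel, never to its stop. Finish while still holding the tray pressed there, so that your colleague can nut down the locking bar behind it, and leave the other things on the bench alone.

Things in the scene. Friction and masses are not known exactly. Their poses are not given: they have to be found in the camera images.
- tray: casting tray of amber see-through acrylic: a straight channel open at both ends (alike), 100 long (its x) x 64 wide over the walls (its y) x 30 high; floor 4 thick, side walls 4 thick with flat outsides and black notch marks; about 0.15 kg. Can be gripped from above across its 64 mm width. Origin: centre of the underside, z up
- nut_0: black knurled thumb nut, 24 across and 10 high with a 13 wide collar on top, 16 high in all, 15 g, smooth: slides on the tray's floor when that is tipped more than about 25 degrees. Origin: centre of its underside; at the start it lies on the tray's floor
- nut_1: second such nut
- nut_2: third such nut
- bowl: loose white porcelain bowl, 128 across the rim and 48 high, wall 4, 0.3 kg, standing on the bench. Origin: centre of its underside; the mouth is 48 above it
- stand: gel casting stand, fixed; origin on the bench under its base plate, z up, +x toward the sprung gate. White base plate 200 x 104 (x from -95 to +105), its top (the floor) 8 above the bench. Blue side guides 6 high, x from -58 to +62, inner faces 68 apart (y = -34 and +34). A fixed blue bulkhead behind the gate rises 36 above the floor
- stand_floor (a point): point on the stand's floor straight above the stand's origin (x = 0, y = 0, 8 above the bench), axes as the stand's. The blue locking bar across the -x end has its black rubber face at x = -54 and rises 30 above the floor; behind it three bare brass studs, 18 high
- gate: the sprung gate across the +x end: white plate with a black silicone face 60 wide, top 35 above the floor, sliding along the stand's x; its face is at stand x = +70 at rest. Its origin coincides with the stand's origin at rest
- gate_spring (a joint): how far the gate is pushed back (m): 0 at rest, 0.008 at its stop; its springs give 2.5 N per mm, so 0.004 is 10 N
- comb: white well comb lying flat, 40 x 72 x 6, a bystander
- timer_1: white lab timer lying flat, 68 x 62 x 18, a bystander
- tape: roll of tan label tape lying flat, 96 x 95 x 25, a bystander
- flask: clear culture flask with pink contents and blue cap lying flat, 129 x 68 x 37, a bystander at the left
- imaging_scope: grey and black microscope fixed at the right; origin under its middle. Its foot and stage reach from about x 0.43 to 0.78, y -0.38 to -0.10 (m), 0.25 high; its screen hangs over about x 0.48 to 0.70, y -0.35 to -0.07, 0.29 to 0.56 m above the bench. Keep hand and wrist clear of it, also when they lean

How it is judged:
By the outcome, as a careful person would: the job done as asked, in the order asked, and still so for the second after the job is handed in, while the arm keeps its last pose, push and grip.
It also fails if it takes over 53 s, if anything falls off the work surface, if the arm or the gripper's body presses on something with over 40 N, if the wrist force passes 120 N, or if a joint passes its speed limit or range.

### The arm

A 6-joint arm with a two-finger parallel gripper is mounted at the origin on a cart in front of the work surface, level with it; the furniture and walls round the work are solid. World frame = base frame: x ahead of the robot, y to its left, z up, the work surface at z = 0. Lengths are in m, angles in degrees, forces in N, time in s.
With the tool pointing down it reaches from about 0.35 to 0.875 m from the base axis. Payload 4.2 kg.
Tool frame: the origin (TCP) lies on the centre line of the jaws, within the pads' length; the fingertips stand tip_reach ahead of it and the grasp point (between the pads) is the TCP (tip_reach is the distance from the TCP to the fingertips, in m); z points along the fingers, y is the line along which they close (so a half turn about z gives the same grasp; the last joint's range is limited). The gripper opens to 87 mm and grips with 3 to 60 N. Pads are 19 mm wide; open, the fingers measure 117 mm over their backs; the gripper's body (75 mm by 190 mm) begins 51 mm behind the grasp point.
Start: joints at [83.228, 22.042, 0.453, 0, -68.411, -14.817], TCP at [0.23, 0.581, 0.242] pointing down, gripper open.
Joint ranges: [-179.83, 179.83], [-69.29, 118.12], [-61.27, 80.66], [-181.25, 117.63], [-171.15, -9.14], [-177.46, 177.46]. Speed limits (degrees/s): [159.86, 159.86, 180, 180, 180, 180].

### API

Orientations are given as a 3x3 rotation matrix whose columns are the frame's x, y, z axes.
In Python, from station import sense, capture, finish_job, tip_reach gives the robot as it stands.
- The arm moves only by the tool arm_command, never from a script. Its argument "deltas" is a list of rows, each a list of 7 numbers: the turn, a rotation vector about the tool's x, y, z in rad, then the shift along the tool's x, y, z in cm, then the closure, from -1 (fully open) to 1 (shut), so that 0 is half open. In form: [[rx, ry, rz, dx, dy, dz, hand], ...]. A call has 1 to 8 rows; each row is the pose to reach, as a shift and turn from the pose commanded when the call began, along the tool's axes at that moment; what a row does not reach only later rows make up. A row lasts 1/12 s, in which the tool goes at most 41.7 mm and 7.16 degrees, less where a joint would pass 70% of its speed; a pose out of reach is approached as far as the arm can. A call with a gripper value outside its range is refused whole. The fingers move at their own pace and stop on an object; the grip force is fixed at half the most. Time passes only in rows, so rows that repeat a pose let the fingers close. It gives the time, the measured TCP pose, the force, the opening and the grip force at its end, in the units of the state.
- sense(): the state, without advancing time (a new reading comes with each control period).
- capture(name): name is "scene" or "top" or "wrist"; returns a dict with "pixels" (400x640x3 uint8, blue, green, red), "fovy" (degrees; the focal length in pixels is half the picture's height over the tangent of half this angle, whatever the lens; pixels are square), "cx", "cy" (the principal point, pixels), "rvec" (rotation vector, rad) and "tvec" (3), from world to camera coordinates, as OpenCV has them. Camera axes: x right, y down, z forward; pixel columns grow to the right and rows downward; lengths in m; the calibration is good to about 2 mm. A picture is of the moment at which its call begins. There is no depth.
- finish_job(): hands the job in; it is judged then, once.
The state is a dict: "time_s": time; "joints": joint angles; "joint_velocities": joint speeds; "effort": joint torques, N m; "tcp_pos": TCP position; "ee_rot": TCP orientation; "wrist_force": force on the tool from outside, world axes, zero at the start; "moment": the same for the moment, N m; "gripper_width": opening from 0.0 (shut) to 1.0 (fully open); "gripper_force": force on a finger pad.
Only numpy, scipy, OpenCV 4.12 (cv2) and the standard library are available. Lean on these libraries where they do the work, as an engineer would, in place of code of your own. Each camera call takes 0.05 s, during which the arm holds its last target. There are 200 camera calls.

## Working session

There is one attempt and no reset: what is moved stays moved. The work goes in short steps, Python scripts to look and compute and a tool call to move; the robot and the scene stay as the last step left them, time stands still between calls to the robot, and variables do not carry over. Pictures are saved under pics/ and viewed, at most 10 in all, crops included, and the job is handed in when it is done.

Besides the shell and the picture viewer there is one more tool, called after ">>>" as a command line: name --pt "numbers of a row" for each row, then --argument value for the rest. arm_command: Moves the arm, as the interface text tells. Its arguments: {"type":"object","properties":{"deltas":{"type":"array"}},"required":["deltas"]}

```bash
ls; mkdir -p pics; cat > h.py <<'E'
import numpy as np, cv2
from station import sense, capture, finish_job, tip_reach
def cam(n):
    c=capture(n); im=np.array(c["pixels"],np.uint8)
    f=im.shape[0]/2/np.tan(np.radians(c["fovy"])/2)
    K=np.array([[f,0,c["cx"]],[0,f,c["cy"]],[0,0,1]]); R=cv2.Rodrigues(np.array(c["rvec"],float))[0]
    return im,K,R,np.array(c["tvec"],float).ravel()
def ray(p,C,z):
    im,K,R,t=C; p=np.atleast_2d(np.array(p,float)); o=-R.T@t
    d=(np.linalg.inv(K)@np.c_[p,np.ones(len(p))].T).T@R
    return o+d*((z-o[2])/d[:,2])[:,None]
def proj(P,C):
    im,K,R,t=C; q=(np.atleast_2d(P)@R.T+t)@K.T; return q[:,:2]/q[:,2:]
E
python3 - <<'E'
from h import *
print(tip_reach, sense())
for n in("scene","top"):
    C=cam(n); cv2.imwrite(f"pics/{n}.png",C[0]); np.savez(f"{n}.npz",im=C[0],K=C[1],R=C[2],t=C[3]); print(n,-C[2].T@C[3],C[1][0,0])
E
```

```text
pics
0.019 {'time_s': 0.0, 'joints': array([ 8.32275088e+01,  2.20895752e+01,  3.81575251e-01, -2.91389627e-02,
       -6.84113911e+01, -1.48169220e+01]), 'joint_velocities': array([ 0.05415816, -0.1222792 , -0.00278581,  0.00092208, -0.02127585,
       -0.04292848]), 'effort': array([-8.20509358e-04, -3.90659523e+01,  1.87410718e+01,  4.21983674e+00,
        1.09771744e-02, -1.90869250e-04]), 'tcp_pos': array([0.22974156, 0.58064999, 0.24048393]), 'ee_rot': array([[ 9.29775467e-01, -3.68126431e-01, -7.15321957e-04],
       [-3.68127118e-01, -9.29773290e-01, -2.01341325e-03],
       [ 7.61033842e-05,  2.13535165e-03, -9.99997717e-01]]), 'wrist_force': array([ 0.28270123, -0.29019043, -0.13508096]), 'moment': array([-0.00200039,  0.00501614, -0.00094565]), 'gripper_force': 0.0, 'gripper_width': 0.9959517334090758}
scene [-0.40477625  1.25089988  0.9900653 ] 474.8101654830895
top [0.18599569 0.06599282 1.56531286] 502.6607597978208
```

View pics/scene.png

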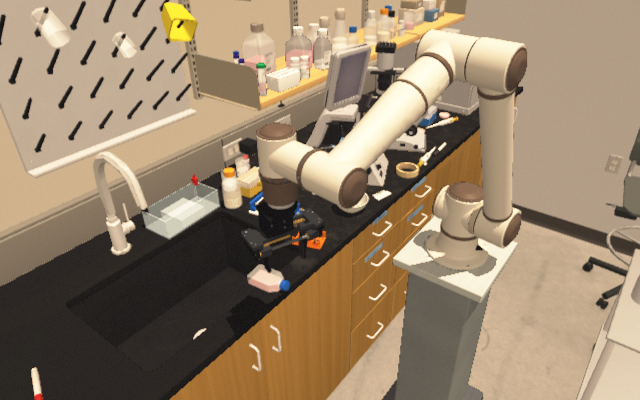

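View pics/top.png

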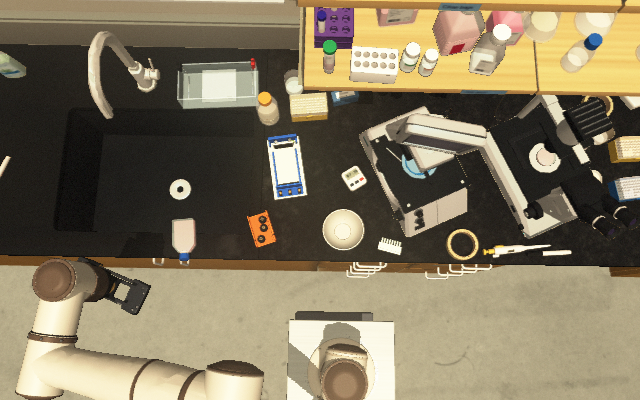

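The scene view shows the arm over the counter. In the top view the tray with three nuts is at (261,229), the bowl at (343,229), the stand at (286,166), the timer at (354,178), the comb at (390,245) and the flask at (184,238). Next I'll look at a zoomed crop.

```bash
python3 - <<'E'
from h import *
d=np.load("top.npz"); C=(d["im"],d["K"],d["R"],d["t"]); im=C[0]
cv2.imwrite("pics/crop.png",cv2.resize(im[125:270,225:420],None,fx=4,fy=4,interpolation=cv2.INTER_CUBIC))
hsv=cv2.cvtColor(im,cv2.COLOR_BGR2HSV)
roi=np.zeros(im.shape[:2],np.uint8); roi[200:255,240:285]=1
m=((hsv[...,0]<20)&(hsv[...,1]>150)&(hsv[...,2]>90)).astype(np.uint8)*roi
m=cv2.morphologyEx(m,cv2.MORPH_CLOSE,np.ones((9,9)))
c=max(cv2.findContours(m,0,1)[0],key=cv2.contourArea); r=cv2.minAreaRect(c); b=cv2.boxPoints(r)
print("tray",b.round(1),ray(b,C,.025).round(3),ray(r[0],C,.02).round(3))
roi[:]=0; roi[195:260,310:375]=1
m=((hsv[...,1]<90)&(hsv[...,2]>120)).astype(np.uint8)*roi
c=max(cv2.findContours(m,0,1)[0],key=cv2.contourArea); e=cv2.fitEllipse(c); print("bowl",e,ray(e[0],C,.045).round(3))
roi[:]=0; roi[125:205,262:312]=1
m=((hsv[...,0]>100)&(hsv[...,0]<130)&(hsv[...,1]>120)&(hsv[...,2]>80)).astype(np.uint8)*roi
c=np.vstack(cv2.findContours(m,0,1)[0]); r=cv2.minAreaRect(c); b=cv2.boxPoints(r); print("stand blue",b.round(1),ray(b,C,.03).round(3))
for n,p in dict(timer=(354,178),comb=(390,245),flask=(184,238),tape=(462,243)).items(): print(n,ray(p,C,.01).round(3))
E
```

```text
tray [[245.5 216.5]
 [266.5 209.5]
 [276.9 240.7]
 [255.9 247.7]] [[0.458 0.304 0.025]
 [0.481 0.24  0.025]
 [0.384 0.203 0.025]
 [0.361 0.267 0.025]] [[0.422 0.254 0.02 ]]
bowl ((342.9105529785156, 229.20611572265625), (40.57443618774414, 41.416343688964844), 100.13887023925781) [[0.421 0.001 0.045]]
stand blue [[267.7 137. ]
 [295.3 133.1]
 [303.8 192.9]
 [276.3 196.8]] [[0.717 0.245 0.03 ]
 [0.732 0.157 0.03 ]
 [0.536 0.124 0.03 ]
 [0.521 0.21  0.03 ]]
timer [[ 0.592 -0.034  0.01 ]]
comb [[ 0.38  -0.147  0.01 ]]
flask [[0.389 0.494 0.01 ]]
tape [[ 0.39  -0.371  0.01 ]]
```

View pics/crop.png

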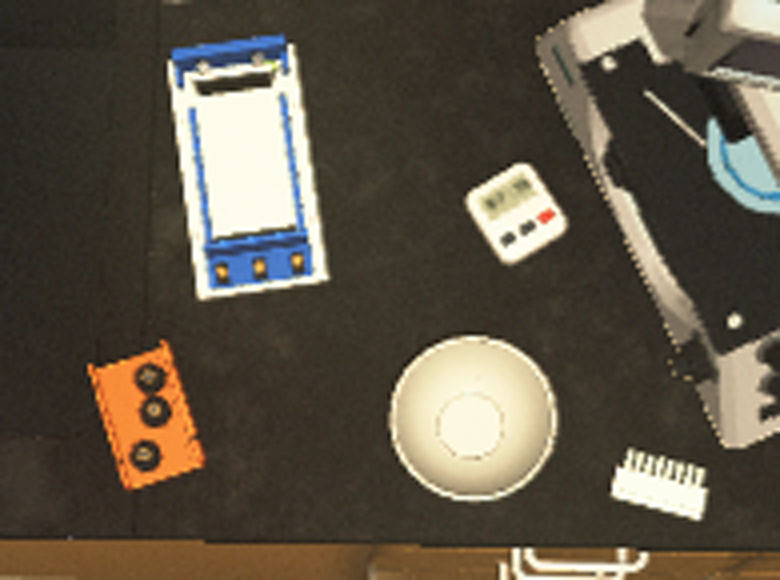

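The crop shows the stand with its gate end far from the robot (blue bulkhead at the top, brass studs near), the tray yawed about 20° and the bowl to its right. Tipping the tray's near end needs no regrasp. First I'll go above the tray.

>>> arm_command --pt "0 0 -0.1 4 3 0 -1" --pt "0 0 -0.2 8 6 0 -1" --pt "0 0 -0.3 12 9 0 -1" --pt "0 0 -0.4 16 12.5 0 -1" --pt "0 0 -0.5 20 15.7 0 -1" --pt "0 0 -0.6 24 19 0 -1" --pt "0 0 -0.7 27.5 21.5 0 -1" --pt "0 0 -0.73 29.7 23.4 0 -1"

```text
time_s: 0.77
tcp_pos: [0.3981, 0.2912, 0.2414]
ee_rot: [[0.937, 0.35, -0.0], [0.35, -0.937, -0.0], [-0.0, 0.0, -1.0]]
wrist_force: [1.2, 0.6, -0.4]
gripper_width: 0.999
gripper_force: 0.0
```

>>> arm_command --pt "0 0 0 0 0 0 -1" --pt "0 0 0 0 0 0 -1"

```text
time_s: 0.93
tcp_pos: [0.3985, 0.2913, 0.2414]
ee_rot: [[0.94, 0.342, -0.0], [0.342, -0.94, -0.0], [-0.0, 0.0, -1.0]]
wrist_force: [0.7, -0.2, -0.4]
gripper_width: 0.997
gripper_force: 0.0
```

```bash
python3 - <<'E'
from h import *
s=sense(); print(s["tcp_pos"],s["ee_rot"].round(3),s["joints"].round(1))
C=cam("wrist"); cv2.imwrite("pics/w1.png",C[0]); np.savez("w1.npz",im=C[0],K=C[1],R=C[2],t=C[3])
d=np.load("top.npz"); T=(d["im"],d["K"],d["R"],d["t"])
print(proj(ray([[245.5,216.5],[266.5,209.5],[276.9,240.7],[255.9,247.7]],T,.025),C))
E
```

```text
[0.39848739 0.29126233 0.24141315] [[ 0.94   0.342 -0.   ]
 [ 0.342 -0.94  -0.   ]
 [-0.     0.    -1.   ]] [ 55.    9.2 -17.5  -0.  -63.3  55. ]
[[331.79507498 124.8295928 ]
 [393.52231395 124.86885451]
 [388.55738449 213.315797  ]
 [332.49772866 213.00826509]]
```

View pics/w1.png

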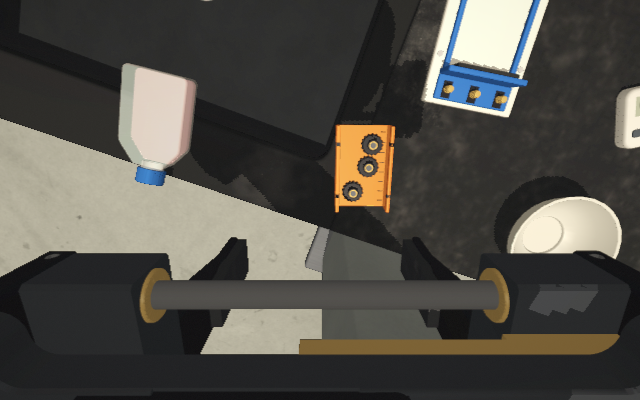

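The wrist view shows the tray at about (365,168), nearly aligned with the tool, with the stand's locking-bar end at (478,90) and the bowl at (565,235). Next I'll refine the tray.

```bash
cat > tray.py <<'E'
from h import *
def tray(C,box):
    x0,y0,x1,y1=box; hsv=cv2.cvtColor(C[0],cv2.COLOR_BGR2HSV); m=((hsv[...,0]<22)&(hsv[...,1]>110)&(hsv[...,2]>80))
    roi=np.zeros(m.shape,bool); roi[y0:y1,x0:x1]=1; m&=roi
    rows=np.where(m.sum(1)>20)[0]; a,b=rows[0],rows[-1]; L=[];Rr=[]
    for v in range(a+6,b-6):
        u=np.where(m[v])[0]; L.append((u[0]-.5,v));Rr.append((u[-1]+.5,v))
    return m,a,b,np.array(L),np.array(Rr)
E
python3 - <<'E'
from tray import *
d=np.load("w1.npz"); C=(d["im"],d["K"],d["R"],d["t"])
m,a,b,L,R=tray(C,(320,105,410,225)); print(a,b)
s=sense(); T=s["ee_rot"];o=s["tcp_pos"]
for z in(0,.03):
    for n,q in(("L",L),("R",R)):
        P=(ray(q,C,z)-o)@T; k=np.polyfit(P[:,0],P[:,1],1); print(z,n,"slope deg",np.degrees(np.arctan(k[0])).round(2),"y at x=.06",np.polyval(k,.03).round(4),P[[0,-1],0].round(3))
for z in(0,.004,.03): print(z,((ray([[362,a],[362,b+1]],C,z)-o)@T).round(4))
print(-C[2].T@C[3],((-C[2].T@C[3])-o)@T)
E
```

```text
125 206
0 L slope deg 0.47 y at x=.06 0.014 [ 0.051 -0.033]
0 R slope deg 0.42 y at x=.06 0.0855 [ 0.051 -0.033]
0.03 L slope deg 0.47 y at x=.06 0.013 [ 0.054 -0.024]
0.03 R slope deg 0.42 y at x=.06 0.0789 [ 0.054 -0.024]
0 [[ 0.0584  0.0463  0.2414]
 [-0.0437  0.0498  0.2414]]
0.004 [[ 0.0586  0.0458  0.2374]
 [-0.0424  0.0493  0.2374]]
0.03 [[ 0.0601  0.0428  0.2114]
 [-0.0341  0.0461  0.2114]]
[0.47341758 0.31805049 0.38430959] [ 0.07947819  0.00195032 -0.14290845]
```

>>> arm_command --pt "0 0 0.008 0.5 3 2 -1" --pt "0 0 0.008 0.8 4.65 5 -1" --pt "0 0 0.008 0.8 4.65 9 -1" --pt "0 0 0.008 0.8 4.65 13 -1" --pt "0 0 0.008 0.8 4.65 16 -1" --pt "0 0 0.008 0.8 4.65 16.5 -1"

```text
time_s: 1.48
tcp_pos: [0.4182, 0.2508, 0.0714]
ee_rot: [[0.941, 0.339, -0.008], [0.339, -0.941, -0.008], [-0.01, 0.005, -1.0]]
wrist_force: [-0.6, -0.3, -0.9]
gripper_width: 1.001
gripper_force: 0.0
```

```bash
python3 - <<'E'
from tray import *
C=cam("wrist"); cv2.imwrite("pics/w2.png",C[0]); s=sense(); print(s["tcp_pos"])
E
```

```text
[0.41927418 0.25172882 0.07312865]
```

View pics/w2.png

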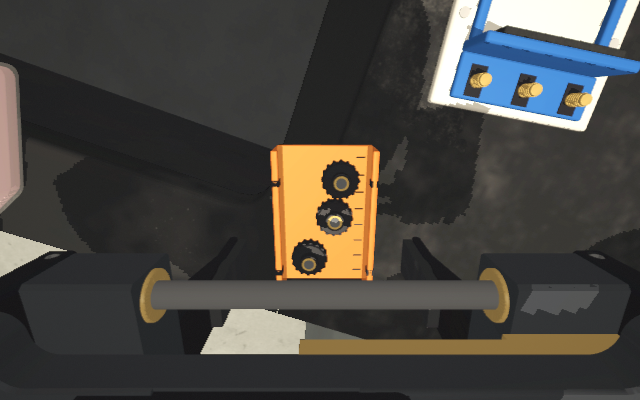

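The tray is centred between the fingers, with its midline at about x=325 and the finger midline at 320. Descend and close.

>>> arm_command --pt "0 0 0 0 0.15 3 -1" --pt "0 0 0 0.1 0.15 4.5 -1" --pt "0 0 0 0.1 0.15 4.5 -1" --pt "0 0 0 0.1 0.15 4.5 1" --pt "0 0 0 0.1 0.15 4.5 1" --pt "0 0 0 0.1 0.15 4.5 1" --pt "0 0 0 0.1 0.15 4.5 1" --pt "0 0 0 0.1 0.15 4.5 1"

```text
time_s: 2.2
tcp_pos: [0.4234, 0.252, 0.0328]
ee_rot: [[0.941, 0.339, 0.002], [0.339, -0.941, 0.002], [0.002, -0.001, -1.0]]
wrist_force: [-0.9, 0.2, 4.1]
gripper_width: 0.732
gripper_force: 30.0
```

>>> arm_command --pt "0 0 0 0 0 0 1" --pt "0 0 0 0 0 0 1"

```text
time_s: 2.37
tcp_pos: [0.4234, 0.252, 0.0328]
ee_rot: [[0.941, 0.339, 0.002], [0.339, -0.941, 0.002], [0.002, -0.001, -1.0]]
wrist_force: [-2.1, 0.0, 6.9]
gripper_width: 0.734
gripper_force: 30.0
```

Gripped, but about 5 mm higher than I want. I'll reopen slightly, go lower and regrip.

>>> arm_command --pt "0 0 0 0 0 0 -1" --pt "0 0 0 0 0 0 -1" --pt "0 0 0 0 0 0 -1" --pt "0 0 0 0 0 0 -1"

```text
time_s: 2.7
tcp_pos: [0.4227, 0.2511, 0.0314]
ee_rot: [[0.941, 0.338, -0.0], [0.338, -0.941, -0.0], [-0.0, 0.0, -1.0]]
wrist_force: [-0.5, 0.2, -0.4]
gripper_width: 0.947
gripper_force: 0.0
```

>>> arm_command --pt "0 0 0 0 0 0.4 -1" --pt "0 0 0 0 0 0.4 -1" --pt "0 0 0 0 0 0.4 -1"

```text
time_s: 2.95
tcp_pos: [0.4226, 0.251, 0.0271]
ee_rot: [[0.941, 0.338, -0.001], [0.338, -0.941, -0.001], [-0.001, 0.001, -1.0]]
wrist_force: [-1.4, -0.0, 0.5]
gripper_width: 0.997
gripper_force: 0.0
```

>>> arm_command --pt "0 0 0 0 0 0 1" --pt "0 0 0 0 0 0 1" --pt "0 0 0 0 0 0 1" --pt "0 0 0 0 0 0 1" --pt "0 0 0 0 0 0 1" --pt "0 0 0 0 0 0 1"

```text
time_s: 3.45
tcp_pos: [0.4229, 0.2514, 0.0276]
ee_rot: [[0.941, 0.338, 0.0], [0.338, -0.941, 0.0], [0.0, -0.0, -1.0]]
wrist_force: [0.2, -0.6, -0.2]
gripper_width: 0.73
gripper_force: 30.0
```

>>> arm_command --pt "0 0 0 0 0 -1 1" --pt "0 0 0 0 0 -3 1" --pt "0 0 0 0 0 -6 1" --pt "0 0 0 0 0 -9 1" --pt "0 0 0 0 0 -12 1" --pt "0 0 0 0 0 -12 1"

```text
time_s: 3.95
tcp_pos: [0.4254, 0.2537, 0.1532]
ee_rot: [[0.94, 0.34, 0.009], [0.34, -0.941, 0.008], [0.011, -0.004, -1.0]]
wrist_force: [0.7, 1.1, -2.1]
gripper_width: 0.737
gripper_force: 30.0
```

```bash
python3 - <<'E'
from tray import *
C=cam("wrist"); cv2.imwrite("pics/w3.png",C[0]); s=sense(); print(s["tcp_pos"],s["ee_rot"],s["wrist_force"],s["moment"],s["joints"])
E
```

```text
[0.42400259 0.25263465 0.15032468] [[ 0.94093232  0.33856124  0.00475984]
 [ 0.33853621 -0.9409381   0.00535976]
 [ 0.00629332 -0.00343179 -0.99997431]] [-1.43466793  0.17376746 -2.47248468] [-0.06386753  0.06325452 -0.00436335] [ 4.96846155e+01  1.44286535e+01 -2.53590988e+01  1.21233589e-02
 -4.98016418e+01  6.00963369e+01]
```

View pics/w3.png

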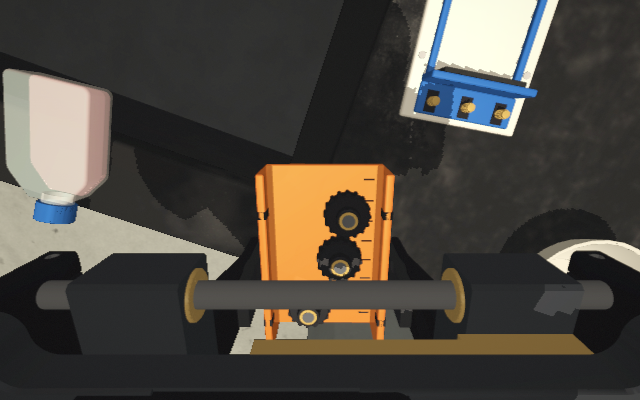

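The tray is held level with the nuts in it (seen at (347,213), (340,258) and (307,316)). Carry it sideways to over the bowl.

>>> arm_command --pt "0 0 0 -0.3 1.2 0 1" --pt "0 0 0 -0.7 3.4 0 1" --pt "0 0 0 -1.2 6 0 1" --pt "0 0 0 -1.7 8.5 0 1" --pt "0 0 0 -2.2 11 0 1" --pt "0 0 0 -2.7 13.5 0 1" --pt "0 0 0 -3.2 16 0 1" --pt "0 0 0 -3.7 18.5 0 1"

```text
time_s: 4.67
tcp_pos: [0.4487, 0.0623, 0.1454]
ee_rot: [[0.941, 0.338, -0.005], [0.338, -0.941, -0.002], [-0.005, 0.0, -1.0]]
wrist_force: [0.2, 0.0, -1.3]
gripper_width: 0.73
gripper_force: 30.0
```

>>> arm_command --pt "0 0 0 -0.4 2 0 1" --pt "0 0 0 -0.8 3.8 0 1" --pt "0 0 0 -1.0 4.8 0.6 1" --pt "0 0 0 -1.0 5.0 1.5 1" --pt "0 0 0 -1.0 5.0 2.3 1" --pt "0 0 0 -1.0 5.0 2.7 1" --pt "0 0 0 -1.0 5.0 2.7 1"

```text
time_s: 5.25
tcp_pos: [0.4569, 0.0145, 0.1186]
ee_rot: [[0.941, 0.339, -0.004], [0.339, -0.941, -0.001], [-0.004, -0.0, -1.0]]
wrist_force: [-0.7, 0.1, -2.4]
gripper_width: 0.732
gripper_force: 30.0
```

```bash
python3 - <<'E'
from h import *
s=sense(); print(s["tcp_pos"],s["ee_rot"].round(3),s["joints"].round(1))
C=cam("top"); cv2.imwrite("pics/t2.png",cv2.resize(C[0][125:270,225:420],None,fx=4,fy=4,interpolation=cv2.INTER_CUBIC))
E
```

```text
[0.45688414 0.01446747 0.11864752] [[ 0.941  0.339 -0.004]
 [ 0.339 -0.941 -0.001]
 [-0.004 -0.    -1.   ]] [ 22.3  13.9 -31.9  -0.  -44.4  87.6]
```

View pics/t2.png

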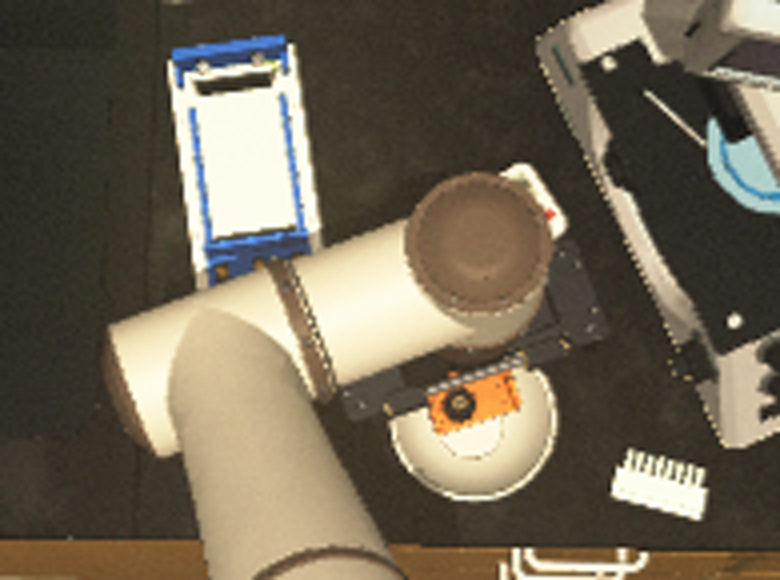

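The tray's near lip is over the bowl at (475,410) in the crop. Tip it to 17° first and check the joint margins.

>>> arm_command --pt "0 0.08 0 0 0 0 1" --pt "0 0.16 0 0 0 0 1" --pt "0 0.24 0 0 0 0 1" --pt "0 0.3 0 0 0 0 1" --pt "0 0.3 0 0 0 0 1"

```text
time_s: 5.72
tcp_pos: [0.455, 0.0137, 0.1198]
ee_rot: [[0.899, 0.339, 0.276], [0.324, -0.941, 0.1], [0.293, -0.0, -0.956]]
wrist_force: [-0.9, -0.1, -3.2]
gripper_width: 0.732
gripper_force: 30.0
```

```bash
python3 - <<'E'
from h import *
s=sense(); print(s["tcp_pos"],s["ee_rot"].round(3),s["joints"].round(1))
A=[];B=[]
for r,z,j2,j3,t in [(.6244,.2405,22.09,.38,0),(.4936,.2414,9.2,-17.5,0),(.4936,.1503,14.43,-25.36,0),(.4571,.1186,13.9,-31.9,0),(np.hypot(*s["tcp_pos"][:2]),s["tcp_pos"][2],s["joints"][1],s["joints"][2],np.radians(90-(s["joints"][1]-s["joints"][2]-s["joints"][4])))]:
    a,p=np.radians(j2),np.radians(j2-j3)
    A+=[[1,np.sin(a),np.cos(p),np.sin(p),0,np.sin(t),np.cos(t)],[0,np.cos(a),-np.sin(p),np.cos(p),1,-np.cos(t),np.sin(t)]];B+=[r,z]
x,res,rk,sv=np.linalg.lstsq(np.array(A),np.array(B),rcond=None); print(x.round(3),(np.array(A)@x-B).round(4),rk,sv)
E
```

```text
[0.4549558  0.01366725 0.11981267] [[ 0.899  0.339  0.276]
 [ 0.324 -0.941  0.1  ]
 [ 0.293 -0.    -0.956]] [ 22.8   7.4 -44.1   2.4 -21.5  84.9]
[0.016 0.542 0.415 0.01  0.185 0.302 0.016] [ 0.0004  0.0007 -0.     -0.0007 -0.0016 -0.0001  0.0012  0.0002  0.
 -0.    ] 7 [4.44160262 3.84403926 0.4914159  0.45891699 0.14846439 0.11294849
 0.09292435]
```

Tipping this way runs joint 5 into its limit at about 26°. Instead I'll level, shift to the robot's side of the bowl, and tip the far end, which has a comfortable joint range.

>>> arm_command --pt "0 -0.08 0 0 0 0 1" --pt "0 -0.16 0 0 0 0 1" --pt "0 -0.24 0 0 0 0 1" --pt "0 -0.3 0 0 0 0 1" --pt "0 -0.3 0 0 0 0 1"

```text
time_s: 6.13
tcp_pos: [0.4618, 0.0161, 0.1213]
ee_rot: [[0.94, 0.34, 0.001], [0.34, -0.94, 0.0], [0.001, 0.001, -1.0]]
wrist_force: [0.7, 0.1, -2.6]
gripper_width: 0.731
gripper_force: 30.0
```

>>> arm_command --pt "0 0 -0.03 -1 0.1 0 1" --pt "0 0 -0.07 -2.5 0.3 0 1" --pt "0 0 -0.11 -4 0.4 0 1" --pt "0 0 -0.15 -5.6 0.6 0 1" --pt "0 0 -0.18 -7 0.7 0 1" --pt "0 0 -0.18 -7.8 0.8 0 1" --pt "0 0 -0.18 -7.9 0.8 0 1" --pt "0 0 -0.18 -7.9 0.8 0 1"

```text
time_s: 6.8
tcp_pos: [0.3869, -0.0198, 0.121]
ee_rot: [[0.865, 0.501, 0.002], [0.501, -0.865, 0.0], [0.002, 0.0, -1.0]]
wrist_force: [0.2, -0.2, -2.7]
gripper_width: 0.737
gripper_force: 30.0
```

>>> arm_command --pt "0 -0.08 0 0 0 0 1" --pt "0 -0.16 0 0 0 0 1" --pt "0 -0.24 0 0 0 0 1" --pt "0 -0.3 0 0 0 0 1" --pt "0 -0.3 0 0 0 0 1"

```text
time_s: 7.22
tcp_pos: [0.3898, -0.0185, 0.1198]
ee_rot: [[0.826, 0.503, -0.254], [0.48, -0.865, -0.149], [-0.295, 0.001, -0.956]]
wrist_force: [-0.7, -0.2, -1.8]
gripper_width: 0.734
gripper_force: 30.0
```

```bash
python3 - <<'E'
from h import *
s=sense(); print(s["tcp_pos"],s["ee_rot"].round(3),s["joints"].round(1))
C=cam("wrist"); cv2.imwrite("pics/w4.png",C[0])
E
```

```text
[ 0.38975912 -0.01848     0.11984145] [[ 0.826  0.503 -0.254]
 [ 0.48  -0.865 -0.149]
 [-0.295  0.001 -0.956]] [ 23.2  15.4 -33.    2.5 -58.7  95.4]
```

View pics/w4.png

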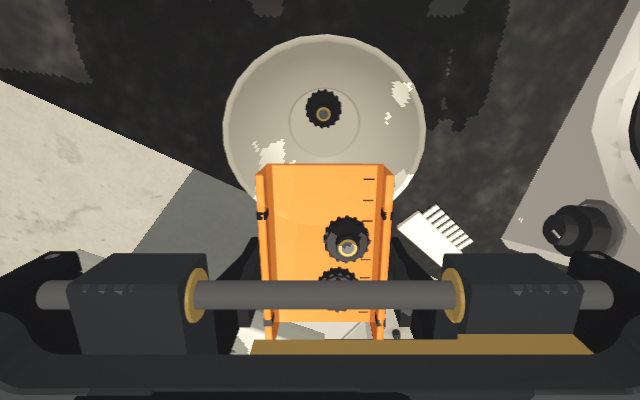

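One nut is already in the bowl (323,108), two are still in the tray at (347,240) and (338,287), and the lip is over the bowl. Continue tipping to about 45°.

>>> arm_command --pt "0 -0.08 0 0 0 0 1" --pt "0 -0.16 0 0 0 0 1" --pt "0 -0.23 0 0 0 0 1" --pt "0 -0.3 0 0 0 0 1" --pt "0 -0.37 0 0 0 0 1" --pt "0 -0.44 0 0 0 0 1" --pt "0 -0.5 0 0 0 0 1" --pt "0 -0.5 0 0 0 0 1"

```text
time_s: 7.93
tcp_pos: [0.3874, -0.0195, 0.1189]
ee_rot: [[0.603, 0.502, -0.621], [0.349, -0.865, -0.36], [-0.717, -0.0, -0.697]]
wrist_force: [-0.0, -0.4, -2.3]
gripper_width: 0.73
gripper_force: 30.0
```

>>> arm_command --pt "0 0 0 0 0 0 1" --pt "0 0 0 0 0 0 1" --pt "0 0 0 0 0 0 1" --pt "0 0 0 0 0 0 1"

```text
time_s: 8.27
tcp_pos: [0.3864, -0.0201, 0.1211]
ee_rot: [[0.605, 0.501, -0.619], [0.35, -0.865, -0.359], [-0.716, 0.0, -0.699]]
wrist_force: [1.2, -1.1, -1.9]
gripper_width: 0.732
gripper_force: 30.0
```

```bash
python3 - <<'E'
from h import *
s=sense(); print(s["tcp_pos"],s["ee_rot"].round(3),s["joints"].round(1),s["wrist_force"])
C=cam("wrist"); cv2.imwrite("pics/w5.png",C[0])
E
```

```text
[ 0.38639382 -0.02010514  0.12112141] [[ 0.605  0.501 -0.619]
 [ 0.35  -0.865 -0.359]
 [-0.716  0.    -0.699]] [ 24.6  30.  -22.5   4.  -83.1  93.4] [ 1.23248985 -1.06894852 -1.91801381]
```

View pics/w5.png

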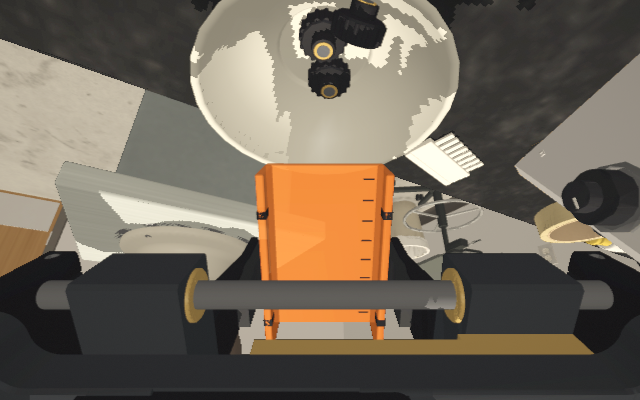

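All three nuts are in the bowl at (322,50), (360,25) and (329,78), and the tray is empty. I'll level, lift, and compute the stand pose from the first top picture.

>>> arm_command --pt "0 0.12 0 0 0 0 1" --pt "0 0.24 0 0 0 0 1" --pt "0 0.36 0 0 0 0 1" --pt "0 0.48 0 0 0 0 1" --pt "0 0.6 0 0 0 0 1" --pt "0 0.72 0 0 0 0 1" --pt "0 0.8 0 0 0 0 1" --pt "0 0.8 0 0 0 0 1"

```text
time_s: 8.98
tcp_pos: [0.3827, -0.0216, 0.1212]
ee_rot: [[0.866, 0.5, 0.0], [0.5, -0.866, 0.001], [0.001, -0.001, -1.0]]
wrist_force: [-1.3, -0.4, -1.7]
gripper_width: 0.737
gripper_force: 30.0
```

>>> arm_command --pt "0 0 0 0 0 -2 1" --pt "0 0 0 0 0 -5 1" --pt "0 0 0 0 0 -8 1" --pt "0 0 0 0 0 -8 1"

```text
time_s: 9.32
tcp_pos: [0.3904, -0.0193, 0.2063]
ee_rot: [[0.864, 0.503, 0.011], [0.503, -0.864, 0.001], [0.01, 0.004, -1.0]]
wrist_force: [1.4, -0.6, -2.0]
gripper_width: 0.733
gripper_force: 30.0
```

```bash
python3 - <<'E'
from h import *
s=sense(); print(s["tcp_pos"],s["ee_rot"].round(3),s["joints"].round(1),s["wrist_force"],s["moment"])
d=np.load("top.npz"); C=(d["im"],d["K"],d["R"],d["t"]); im=C[0]
hsv=cv2.cvtColor(im,cv2.COLOR_BGR2HSV)
W=(hsv[...,2]>150)&(hsv[...,1]<80); B=(hsv[...,0]>100)&(hsv[...,0]<130)&(hsv[...,1]>110)&(hsv[...,2]>80)
L=[];R=[];gl=[];gr=[]
for v in range(150,186):
    u=np.where((W|B)[v,262:315])[0]+262; L.append((u[0]-.5,v)); R.append((u[-1]+.5,v))
    b=np.where(B[v,262:315])[0]+262; mid=(u[0]+u[-1])/2
    if (b<mid).any() and (b>mid).any(): gl.append((b[b<mid].mean(),v)); gr.append((b[b>mid].mean(),v))
for n,q,z in(("plateL",L,.008),("plateR",R,.008),("gL",gl,.014),("gR",gr,.014)):
    P=ray(q,C,z); k=np.polyfit(P[:,0],P[:,1],1); print(n,len(q),np.degrees(np.arctan(k[0])).round(2),"y at x=.64",np.polyval(k,.64).round(4))
# near plate edge: along column direction
E_=[]
for u in range(280,302):
    v=np.where((W|B)[185:215,u])[0]; 
    if len(v): E_.append((u,v[-1]+185.5))
P=ray(E_,C,.008); k=np.polyfit(P[:,1],P[:,0],1); print("near",np.degrees(np.arctan(k[0])),"x at y=.175",np.polyval(k,.175))
E
```

```text
[ 0.39035047 -0.0192862   0.20626325] [[ 0.864  0.503  0.011]
 [ 0.503 -0.864  0.001]
 [ 0.01   0.004 -1.   ]] [ 21.4   0.1 -33.3   0.2 -56.   98.6] [ 1.36064016 -0.55223647 -1.96783873] [ 0.0351554  -0.26919122  0.01689954]
plateL 36 9.69 y at x=.64 0.2396
plateR 36 9.81 y at x=.64 0.134
gL 30 13.29 y at x=.64 0.2237
gR 30 6.2 y at x=.64 0.1492
near -9.874606515005194 x at y=.175 0.5249804672783794
```

>>> arm_command --pt "0 0 0.05 3 -1.3 0 1" --pt "0 0 0.12 6.5 -2.9 0 1" --pt "0 0 0.19 10 -4.4 1 1" --pt "0 0 0.26 13.5 -6 2 1" --pt "0 0 0.32 17 -7.5 3.5 1" --pt "0 0 0.354 20 -8.9 4.5 1" --pt "0 0 0.354 21 -9.3 5 1" --pt "0 0 0.354 21 -9.3 5 1"

```text
time_s: 9.98
tcp_pos: [0.5222, 0.1676, 0.1476]
ee_rot: [[0.985, 0.173, -0.004], [0.173, -0.985, -0.003], [-0.005, 0.002, -1.0]]
wrist_force: [-0.3, 0.0, -1.2]
gripper_width: 0.736
gripper_force: 30.0
```

>>> arm_command --pt "0 0 0 0 0 0 1" --pt "0 0 0 0 0 0 1" --pt "0 0 0 0 0 0 1"

```text
time_s: 10.23
tcp_pos: [0.521, 0.1648, 0.151]
ee_rot: [[0.985, 0.17, -0.0], [0.17, -0.985, -0.0], [-0.0, 0.0, -1.0]]
wrist_force: [0.4, 0.8, -1.6]
gripper_width: 0.736
gripper_force: 30.0
```

```bash
python3 - <<'E'
from h import *
s=sense(); o=s["tcp_pos"];T=s["ee_rot"]; print(o,T.round(4),s["joints"].round(1),s["wrist_force"].round(1),s["moment"].round(3))
C=cam("wrist"); cv2.imwrite("pics/w6.png",C[0]); np.savez("w6.npz",im=C[0],K=C[1],R=C[2],t=C[3])
hsv=cv2.cvtColor(C[0],cv2.COLOR_BGR2HSV)
A=(hsv[...,0]<22)&(hsv[...,1]>110)&(hsv[...,2]>80); A[:150]=0;A[:,:240]=0;A[:,410:]=0
B=(hsv[...,0]>100)&(hsv[...,0]<130)&(hsv[...,1]>110)&(hsv[...,2]>60)
ub=o[2]-.0276
for nm,M,lo,hi,zz in(("tray",A,170,240,(ub+.03,ub)),):
    L=[];R=[]
    for v in range(lo,hi):
        u=np.where(M[v])[0]
        if len(u)>30: L.append((u[0]-.5,v));R.append((u[-1]+.5,v))
    for z in zz:
        for q in(L,R):
            P=(ray(q,C,z)-o)@T; k=np.polyfit(P[:,0],P[:,1],1); print("tray",z.round(3),np.degrees(np.arctan(k[0])).round(2),k[1].round(4))
v0=np.where(A.sum(1)>60)[0][0]; print("tray top row",v0,((ray([[325,v0]],C,ub+.03)-o)@T).round(4),((ray([[325,v0]],C,ub)-o)@T).round(4))
v,u=np.where(B); print("blue",v.min(),v.max(),u.min(),u.max())
for r in range(0,v0,12):
    b=np.where(B[r])[0]
    if len(b): 
        g=np.split(b,np.where(np.diff(b)>2)[0]+1); print(r,[(int(x[0]),int(x[-1])) for x in g if len(x)>1])
E
```

```text
[0.52102528 0.16483493 0.1509665 ] [[ 9.855e-01  1.697e-01 -3.000e-04]
 [ 1.697e-01 -9.855e-01 -3.000e-04]
 [-3.000e-04  2.000e-04 -1.000e+00]] [ 34.6  19.3 -17.9   0.  -52.8  65.2] [ 0.4  0.8 -1.6] [-0.083 -0.003 -0.001]
tray 0.153 0.96 -0.032
tray 0.153 -0.75 0.0327
tray 0.123 0.96 -0.0386
tray 0.123 -0.75 0.0393
tray top row 164 [[ 0.0549  0.0008 -0.0024]] [[0.0496 0.0008 0.0276]]
blue 0 162 274 375
0 [(275, 281), (369, 375)]
12 [(276, 281), (369, 375)]
24 [(276, 282), (368, 374)]
36 [(276, 282), (368, 374)]
48 [(277, 282), (367, 373)]
60 [(277, 283), (367, 372)]
72 [(278, 283), (367, 372)]
84 [(278, 283), (366, 371)]
96 [(279, 284), (366, 371)]
108 [(279, 284), (365, 370)]
120 [(279, 285), (365, 370)]
132 [(280, 285), (364, 369)]
144 [(280, 285), (364, 369)]
156 [(274, 375)]
```

```bash
python3 - <<'E'
from h import *
d=np.load("w6.npz"); C=(d["im"],d["K"],d["R"],d["t"]); s=sense(); o=s["tcp_pos"];T=s["ee_rot"]
hsv=cv2.cvtColor(C[0],cv2.COLOR_BGR2HSV); B=(hsv[...,0]>100)&(hsv[...,0]<130)&(hsv[...,1]>110)&(hsv[...,2]>60)
L=[];R=[]
for v in range(0,145):
    b=np.where(B[v])[0]; l=b[b<320];r=b[b>320]; L.append((l[-1]+.5,v));R.append((r[0]-.5,v))
for z in(.008,.014):
    for q in(L,R):
        P=(ray(q,C,z)-o)@T; k=np.polyfit(P[:,0],P[:,1],1); print(z,np.degrees(np.arctan(k[0])).round(2),np.polyval(k,.0).round(4),np.polyval(k,.11).round(4),P[[0,-1],0].round(3))
E
```

```text
0.008 0.14 -0.0343 -0.034 [0.16  0.047]
0.008 0.09 0.0353 0.0355 [0.16  0.047]
0.014 0.14 -0.0335 -0.0333 [0.158 0.048]
0.014 0.09 0.0345 0.0347 [0.159 0.048]
```

The tray and guides are already aligned (offset under 0.5 mm, 0.1°). Move forward, then lower most of the way.

>>> arm_command --pt "0 0 0 2.5 0 0 1" --pt "0 0 0 5.5 0 0 1" --pt "0 0 0 8.5 0 0 1" --pt "0 0 0 10.8 0.02 0 1" --pt "0 0 0 10.8 0.02 2 1" --pt "0 0 0 10.8 0.02 5 1" --pt "0 0 0 10.8 0.02 8 1" --pt "0 0 0 10.8 0.02 8.5 1"

```text
time_s: 10.95
tcp_pos: [0.6242, 0.1816, 0.0605]
ee_rot: [[0.986, 0.168, -0.01], [0.168, -0.986, -0.004], [-0.01, 0.002, -1.0]]
wrist_force: [-0.6, -0.5, -3.2]
gripper_width: 0.733
gripper_force: 30.0
```

>>> arm_command --pt "0 0 0 0 0 0 1" --pt "0 0 0 0 0 0 1" --pt "0 0 0 0 0 0 1"

```text
time_s: 11.2
tcp_pos: [0.6296, 0.1845, 0.0684]
ee_rot: [[0.985, 0.171, 0.005], [0.171, -0.985, 0.002], [0.005, -0.001, -1.0]]
wrist_force: [0.3, -0.4, -2.3]
gripper_width: 0.733
gripper_force: 30.0
```

```bash
python3 - <<'E'
from h import *
s=sense(); o=s["tcp_pos"];T=s["ee_rot"]; x=np.array([.9854,.1702,0]);y=np.array([-.1702,.9854,0]); q=o-[.62,.1833,0]
print(o,q@x,q@y,T.round(4),s["wrist_force"].round(2),s["moment"].round(3))
C=cam("wrist"); np.savez("w7.npz",im=C[0],K=C[1],R=C[2],t=C[3]); cv2.imwrite("pics/w7.png",C[0])
E
```

```text
[0.62958257 0.18450526 0.06835024] 0.009647802925212421 -0.00044328603655719714 [[ 0.9853  0.1709  0.0045]
 [ 0.1709 -0.9853  0.0018]
 [ 0.0048 -0.001  -1.    ]] [ 0.28 -0.38 -2.27] [-0.049 -0.07  -0.013]
```

View pics/w7.png

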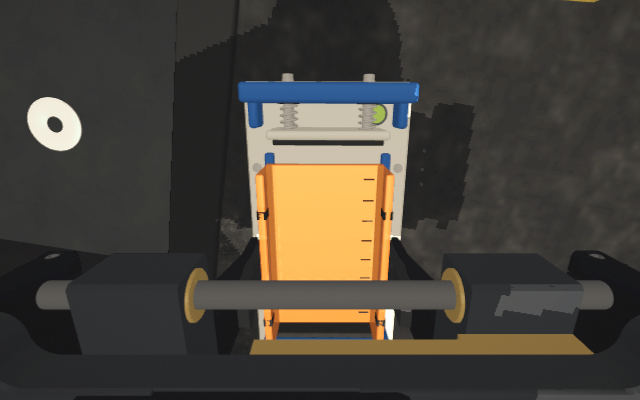

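The tray hangs centred between the guides (guide tips at (270,158) and (386,158)), with the gate's black face at row ~143 beyond it. Lower gently.

>>> arm_command --pt "0 0 0 0 0 0.8 1" --pt "0 0 0 0 0 1.6 1" --pt "0 0 0 0 0 2.2 1" --pt "0 0 0 0 0 2.7 1" --pt "0 0 0 0 0 2.7 1" --pt "0 0 0 0 0 2.7 1" --pt "0 0 0 0 0 2.7 1" --pt "0 0 0 0 0 2.7 1"

```text
time_s: 11.92
tcp_pos: [0.6283, 0.1841, 0.0389]
ee_rot: [[0.985, 0.171, 0.001], [0.171, -0.985, 0.0], [0.001, -0.0, -1.0]]
wrist_force: [-0.5, -0.9, -2.2]
gripper_width: 0.731
gripper_force: 30.0
```

```bash
python3 - <<'E'
from h import *
d=np.load("w7.npz"); C=(d["im"],d["K"],d["R"],d["t"]); q=ray([[328,138.5],[328,140],[328,145]],C,.043)-[.62,.1833,0]
print(q@[.9854,.1702,0],q@[-.1702,.9854,0])
print(sense()["tcp_pos"],sense()["wrist_force"].round(2))
E
```

```text
[0.07325826 0.07247966 0.06986909] [-0.00275586 -0.00276008 -0.00277424]
[0.62833867 0.1841304  0.03885461] [-0.47 -0.87 -2.2 ]
```

>>> arm_command --pt "0 0 0 0 0 0.15 1" --pt "0 0 0 0 0 0.28 1" --pt "0 0 0 0 0 0.28 1" --pt "0 0 0 0 0 0.28 1" --pt "0 0 0 0 0 0.28 1"

```text
time_s: 12.33
tcp_pos: [0.628, 0.1839, 0.0357]
ee_rot: [[0.985, 0.17, -0.0], [0.17, -0.985, -0.0], [-0.0, 0.0, -1.0]]
wrist_force: [0.9, 1.0, -2.5]
gripper_width: 0.734
gripper_force: 30.0
```

>>> arm_command --pt "0 0 0 0 0 0.05 1" --pt "0 0 0 0 0 0.05 1" --pt "0 0 0 0 0 0.05 1" --pt "0 0 0 0 0 0.05 1"

```text
time_s: 12.67
tcp_pos: [0.6281, 0.184, 0.0357]
ee_rot: [[0.985, 0.171, 0.0], [0.171, -0.985, -0.0], [0.0, 0.0, -1.0]]
wrist_force: [-0.7, -0.4, 1.3]
gripper_width: 0.733
gripper_force: 30.0
```

Floor contact is made (z force rose by about 4 N). Now advance toward the gate, with the down-press slightly relieved.

>>> arm_command --pt "0 0 0 0.2 0 -0.02 1" --pt "0 0 0 0.5 0 -0.02 1" --pt "0 0 0 0.8 0 -0.02 1" --pt "0 0 0 0.9 0 -0.02 1" --pt "0 0 0 0.9 0 -0.02 1" --pt "0 0 0 0.9 0 -0.02 1"

```text
time_s: 13.17
tcp_pos: [0.6376, 0.1856, 0.0357]
ee_rot: [[0.985, 0.171, 0.001], [0.171, -0.985, 0.0], [0.001, -0.0, -1.0]]
wrist_force: [0.1, 0.6, 1.3]
gripper_width: 0.733
gripper_force: 30.0
```

>>> arm_command --pt "0 0 0 0.1 0 0 1" --pt "0 0 0 0.2 0 0 1" --pt "0 0 0 0.2 0 0 1" --pt "0 0 0 0.2 0 0 1"

```text
time_s: 13.5
tcp_pos: [0.6389, 0.1858, 0.0357]
ee_rot: [[0.985, 0.17, 0.0], [0.17, -0.985, -0.0], [0.0, 0.0, -1.0]]
wrist_force: [-1.1, -0.3, 2.7]
gripper_width: 0.731
gripper_force: 30.0
```

>>> arm_command --pt "0 0 0 0.1 0 0 1" --pt "0 0 0 0.2 0 0 1" --pt "0 0 0 0.2 0 0 1" --pt "0 0 0 0.2 0 0 1"

```text
time_s: 13.83
tcp_pos: [0.6401, 0.186, 0.0357]
ee_rot: [[0.985, 0.17, -0.002], [0.17, -0.985, -0.001], [-0.002, 0.0, -1.0]]
wrist_force: [-3.9, -1.0, 4.7]
gripper_width: 0.731
gripper_force: 30.0
```

>>> arm_command --pt "0 0 0 0.1 0 -0.03 1" --pt "0 0 0 0.2 0 -0.03 1" --pt "0 0 0 0.2 0 -0.03 1" --pt "0 0 0 0.2 0 -0.03 1"

```text
time_s: 14.17
tcp_pos: [0.6409, 0.1862, 0.0357]
ee_rot: [[0.985, 0.17, -0.004], [0.17, -0.985, -0.001], [-0.004, 0.0, -1.0]]
wrist_force: [-6.4, 0.5, 7.3]
gripper_width: 0.73
gripper_force: 30.0
```

```bash
cat > q.py <<'E'
from h import *
s=sense(); x=np.array([.9854,.1702,0]);y=np.array([-.1702,.9854,0]); q=s["tcp_pos"]-[.62,.1833,0]
print("x,y mm",q@x*1000,q@y*1000,"z",s["tcp_pos"][2],"Fx,Fy",s["wrist_force"]@x,s["wrist_force"]@y,s["wrist_force"][2],s["moment"].round(2),s["ee_rot"][2].round(4))
E
python3 q.py
```

```text
x,y mm 21.096666434170732 -0.7095083825363444 z 0.03567995159169936 Fx,Fy -6.1819632421952555 1.527780571009944 7.28588818501715 [-0.02  1.65  0.  ] [-4.2e-03  4.0e-04 -1.0e+00]
```

>>> arm_command --pt "0 0 0 0 0 -0.05 1" --pt "0 0 0 0.05 0 -0.06 1" --pt "0 0 0 0.1 0 -0.06 1" --pt "0 0 0 0.1 0 -0.06 1" --pt "0 0 0 0.1 0 -0.06 1"

```text
time_s: 14.58
tcp_pos: [0.6412, 0.1862, 0.0357]
ee_rot: [[0.986, 0.17, -0.006], [0.17, -0.986, -0.001], [-0.006, 0.0, -1.0]]
wrist_force: [-7.8, -0.5, 5.2]
gripper_width: 0.728
gripper_force: 30.0
```

```bash
python3 q.py
```

```text
x,y mm 21.40729570462615 -0.7314788116017773 z 0.03570826280226662 Fx,Fy -7.7358201783002905 0.8691304342201567 5.161349850545859 [ 0.11  1.89 -0.01] [-5.8e-03  5.0e-04 -1.0e+00]
```

>>> arm_command --pt "0 0.003 0 0.05 0 -0.02 1" --pt "0 0.006 0 0.1 0 -0.03 1" --pt "0 0.007 0 0.15 0 -0.03 1" --pt "0 0.007 0 0.15 0 -0.03 1" --pt "0 0.007 0 0.15 0 -0.03 1" --pt "0 0.007 0 0.15 0 -0.03 1"

```text
time_s: 15.08
tcp_pos: [0.6416, 0.1863, 0.0357]
ee_rot: [[0.986, 0.169, -0.001], [0.169, -0.986, -0.001], [-0.001, 0.001, -1.0]]
wrist_force: [-9.5, 0.3, 6.1]
gripper_width: 0.735
gripper_force: 30.0
```

```bash
python3 q.py
```

```text
x,y mm 21.803633386578785 -0.7215101787280969 z 0.03566762010919806 Fx,Fy -9.292012264287001 1.858988510732176 6.072330578722619 [0.27 2.59 0.  ] [-1.3e-03  7.0e-04 -1.0e+00]
```

>>> arm_command --pt "0 0.001 0 0 0 -0.05 1" --pt "0 0.002 0 0 0 -0.07 1" --pt "0 0.002 0 0 0 -0.07 1" --pt "0 0.002 0 0 0 -0.07 1" --pt "0 0.002 0 0 0 -0.07 1"

```text
time_s: 15.5
tcp_pos: [0.6416, 0.1863, 0.0357]
ee_rot: [[0.986, 0.169, 0.001], [0.169, -0.986, -0.001], [0.001, 0.001, -1.0]]
wrist_force: [-7.6, 0.9, 2.3]
gripper_width: 0.735
gripper_force: 30.0
```

```bash
python3 q.py; python3 - <<'E'
from h import *
C=cam("wrist"); np.savez("w8.npz",im=C[0],K=C[1],R=C[2],t=C[3])
d=np.load("w7.npz")
for im in(d["im"],C[0]):
    print([tuple(int(a) for a in im[v,300:340].mean(0)) for v in range(76,170,2)])
E
```

```text
x,y mm 21.811331348497585 -0.7235580166254831 z 0.0356944500746519 Fx,Fy -7.2874322084383545 2.2013431082957267 2.3315270758896824 [ 0.24  2.21 -0.03] [ 5.e-04  6.e-04 -1.e+00]
[(35, 36, 37), (35, 36, 37), (35, 36, 36), (133, 83, 48), (149, 92, 47), (153, 96, 52), (153, 95, 50), (151, 94, 49), (150, 93, 49), (149, 91, 47), (149, 91, 47), (147, 90, 46), (135, 81, 40), (113, 67, 33), (173, 192, 201), (175, 194, 204), (175, 194, 204), (175, 194, 204), (175, 194, 204), (175, 194, 204), (175, 194, 204), (175, 194, 204), (175, 194, 204), (175, 194, 204), (175, 194, 203), (175, 194, 203), (142, 162, 171), (143, 162, 171), (174, 193, 202), (177, 196, 205), (172, 192, 201), (160, 180, 190), (63, 70, 74), (41, 42, 44), (39, 41, 41), (172, 192, 201), (174, 194, 203), (174, 194, 203), (174, 194, 203), (174, 194, 203), (174, 194, 203), (174, 194, 203), (174, 194, 203), (174, 194, 204), (64, 117, 196), (101, 198, 255), (102, 199, 255)]
[(34, 34, 34), (34, 34, 34), (34, 34, 34), (34, 34, 34), (34, 35, 35), (35, 35, 35), (35, 35, 35), (35, 36, 36), (35, 36, 37), (35, 36, 37), (35, 36, 36), (35, 36, 36), (58, 63, 66), (166, 186, 196), (171, 191, 201), (161, 169, 173), (143, 86, 42), (148, 90, 46), (151, 94, 48), (150, 92, 48), (150, 92, 47), (148, 91, 47), (148, 91, 46), (147, 89, 45), (147, 89, 44), (145, 88, 44), (137, 83, 40), (124, 73, 37), (172, 191, 199), (172, 193, 201), (172, 193, 201), (172, 193, 201), (172, 193, 201), (172, 193, 202), (172, 193, 202), (172, 193, 201), (172, 193, 202), (142, 161, 170), (141, 161, 169), (141, 161, 170), (143, 161, 170), (144, 162, 171), (169, 189, 199), (176, 196, 204), (172, 192, 202), (168, 189, 198), (156, 176, 185)]
```

```bash
cat > gate.py <<'E'
from h import *
def meas(C,lo,hi):
    g=C[0][:,300:340].astype(float).mean(1)
    def edge(a,b,ch):
        d=np.diff(g[a:b,ch]); d=np.clip(d,0,None); return (d*(np.arange(len(d))+a+.5)).sum()/d.sum()
    return edge(*lo,2),edge(*hi,2)
def x(C,v,z): return float(((ray([[320,v]],C,z)-[.62,.1833,0])@[.9854,.1702,0])[0]*1000)
E
python3 - <<'E'
from gate import *
o=[]
for n,lo,hi in(("w7",(99,106),(129,135)),("w8",(127,134),(156,163))):
    d=np.load(n+".npz"); C=(d["im"],d["K"],d["R"],d["t"]); a,b=meas(C,lo,hi); X=(x(C,a,.044),x(C,b,.043)); print(n,a,b,X,X[0]-X[1]); o.append(X[0]-X[1]); print(C[0][lo[0]-3:hi[1]+8,320,2])
print("gate pushed",o[0]-o[1])
E
```

```text
w7 103.04692318989572 130.89999999999998 (91.04708395027785, 77.16213037019746) 13.884953580080392
[ 47  46  45  43  40  39  33 130 201 204 204 204 204 204 204 204 204 204
 204 204 204 204 205 204 205 204 204 204 204 203 203 180 172 171 172 197
 203 208 206 204 201 199 191 181  68  43  43]
w8 130.85820442826812 159.04845656855704 (91.6816769163611, 79.70491819693265) 11.976758719428446
[ 44  44  45  42  41  38  37 129 199 202 202 202 202 202 202 202 202 202
 202 202 202 202 202 202 202 180 171 170 170 170 171 170 170 170 171 192
 199 204 205 204 202 200 199 194 186 146  59]
gate pushed 1.908194860651946
```

Gate pushed about 2.2 mm by both force and picture; about 1.7 mm more is needed.

>>> arm_command --pt "0 0.003 0 0.1 0 -0.02 1" --pt "0 0.006 0 0.2 0 -0.04 1" --pt "0 0.008 0 0.25 0 -0.05 1" --pt "0 0.008 0 0.25 0 -0.05 1" --pt "0 0.008 0 0.25 0 -0.05 1" --pt "0 0.008 0 0.25 0 -0.05 1"

```text
time_s: 16.05
tcp_pos: [0.6424, 0.1864, 0.0357]
ee_rot: [[0.986, 0.169, 0.005], [0.169, -0.986, -0.0], [0.005, 0.001, -1.0]]
wrist_force: [-10.6, 1.3, 4.8]
gripper_width: 0.731
gripper_force: 30.0
```

```bash
python3 q.py
```

```text
x,y mm 22.590814943324094 -0.7292745806861847 z 0.03567918686374412 Fx,Fy -10.194963223096963 3.0347125375114476 4.7722793906041465 [ 0.55  3.32 -0.02] [ 0.0046  0.0011 -1.    ]
```

>>> arm_command --pt "0 -0.002 0 0.05 -0.02 -0.03 1" --pt "0 -0.004 0 0.1 -0.03 -0.06 1" --pt "0 -0.004 0 0.15 -0.03 -0.08 1" --pt "0 -0.004 0 0.2 -0.03 -0.09 1" --pt "0 -0.004 0 0.2 -0.03 -0.09 1" --pt "0 -0.004 0 0.2 -0.03 -0.09 1"

```text
time_s: 16.55
tcp_pos: [0.6433, 0.1866, 0.0357]
ee_rot: [[0.986, 0.168, -0.002], [0.168, -0.986, -0.002], [-0.002, 0.001, -1.0]]
wrist_force: [-11.1, -0.3, 2.6]
gripper_width: 0.732
gripper_force: 30.0
```

```bash
python3 q.py;python3 - <<'E'
from gate import *
C=cam("wrist"); np.savez("w9.npz",im=C[0],K=C[1],R=C[2],t=C[3]); print(list(enumerate(C[0][124:175,320,2],124)))
E
```

```text
x,y mm 23.538401736241017 -0.7031646832817177 z 0.0357490477492568 Fx,Fy -11.036943437293319 1.5645857827547913 2.5925766660805336 [0.4  3.46 0.01] [-0.0019  0.0015 -1.    ]
[(124, np.uint8(46)), (125, np.uint8(46)), (126, np.uint8(45)), (127, np.uint8(45)), (128, np.uint8(45)), (129, np.uint8(45)), (130, np.uint8(45)), (131, np.uint8(45)), (132, np.uint8(42)), (133, np.uint8(41)), (134, np.uint8(39)), (135, np.uint8(129)), (136, np.uint8(199)), (137, np.uint8(202)), (138, np.uint8(202)), (139, np.uint8(202)), (140, np.uint8(202)), (141, np.uint8(202)), (142, np.uint8(202)), (143, np.uint8(202)), (144, np.uint8(202)), (145, np.uint8(202)), (146, np.uint8(202)), (147, np.uint8(202)), (148, np.uint8(202)), (149, np.uint8(180)), (150, np.uint8(171)), (151, np.uint8(170)), (152, np.uint8(170)), (153, np.uint8(170)), (154, np.uint8(170)), (155, np.uint8(170)), (156, np.uint8(170)), (157, np.uint8(170)), (158, np.uint8(170)), (159, np.uint8(184)), (160, np.uint8(198)), (161, np.uint8(202)), (162, np.uint8(204)), (163, np.uint8(204)), (164, np.uint8(202)), (165, np.uint8(201)), (166, np.uint8(199)), (167, np.uint8(197)), (168, np.uint8(188)), (169, np.uint8(180)), (170, np.uint8(69)), (171, np.uint8(44)), (172, np.uint8(43)), (173, np.uint8(44)), (174, np.uint8(44))]
```

```bash
python3 - <<'E'
from gate import *
o=[]
for n,lo,hi in(("w7",(99,106),(129,135)),("w8",(127,134),(156,163)),("w9",(131,138),(156,162))):
    d=np.load(n+".npz"); C=(d["im"],d["K"],d["R"],d["t"]); a,b=meas(C,lo,hi); X=(x(C,a,.044),x(C,b,.043)); print(n,a,b,X,X[0]-X[1]); o.append(X[0]-X[1])
print("gate pushed",o[0]-np.array(o))
E
python3 q.py
```

```text
w7 103.04692318989572 130.89999999999998 (91.04708395027785, 77.16213037019746) 13.884953580080392
w8 130.85820442826812 159.04845656855704 (91.6816769163611, 79.70491819693265) 11.976758719428446
w9 134.96841058589567 159.1736111111111 (91.7456536598973, 81.40265170400536) 10.343001955891935
gate pushed [0.         1.90819486 3.54195162]
x,y mm 23.52571135700134 -0.6892722958870582 z 0.03575282461904416 Fx,Fy -11.764315041920472 2.4789063013446784 1.452511028045139 [0.38 3.37 0.  ] [-0.0019  0.0015 -1.    ]
```

>>> arm_command --pt "0 0.001 0 0 -0.01 0 1" --pt "0 0.002 0 0 -0.02 0 1" --pt "0 0.002 0 0 -0.02 0 1" --pt "0 0.002 0 0 -0.02 0 1" --pt "0 0.002 0 0 -0.02 0 1" --pt "0 0.002 0 0 -0.02 0 1"

```text
time_s: 17.1
tcp_pos: [0.6433, 0.1866, 0.0357]
ee_rot: [[0.986, 0.168, 0.0], [0.168, -0.986, -0.002], [-0.0, 0.002, -1.0]]
wrist_force: [-11.2, -0.1, 1.7]
gripper_width: 0.734
gripper_force: 30.0
```

```bash
python3 q.py
```

```text
x,y mm 23.493529596925924 -0.7292910823728898 z 0.0357327563168699 Fx,Fy -11.032435042323916 1.8340124509235376 1.6513298133077203 [ 0.22  3.35 -0.05] [-1.0e-04  1.7e-03 -1.0e+00]
```

```bash
python3 - <<'E'
from h import *
C=cam("wrist"); hsv=cv2.cvtColor(C[0],cv2.COLOR_BGR2HSV); A=(hsv[...,0]<22)&(hsv[...,1]>110)&(hsv[...,2]>80); A[:150]=0;A[:,:240]=0;A[:,410:]=0
print("tray top row",np.where(A.sum(1)>60)[0][0], [np.where(A[200])[0][[0,-1]]])
print(finish_job())
E
```

```text
tray top row 176 [array([257, 392])]
the job is handed in; nothing more can be done
None
```

The three nuts are in the bowl, and the empty tray is held level on the stand floor, pressed on the gate with about 10 N (gate back about 3.5–4 mm, half its travel); the job is handed in at about 17 s.

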